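# Unhook a carded spare from a bent display peg and file it

### The job

Take the carded pack with the round blister off its peg without forcing it: the far end of the wire peg is bent up or down by handling and ends in an upturned tip, so lift the pack over the tip as you slide it off, touching the peg only lightly. Then stand the pack upright in the slot of the card holder, bottom edge first and fully home, and let go. Leave the pack with the bar-shaped blister hanging on its peg and do not disturb the glassware.

Things in the scene. Friction and masses are not known exactly. Their poses are not given: they have to be found in the camera images.
- stand: Fixed display stand: grey base plate 110 x 240 x 10 mm, two posts, a cross-bar; tops 205 mm up. Origin under the middle of the base, x away from the pegs, z up. The cross-bar's front face is at x = 0; two 6 mm steel wire pegs run from it towards -x at y = +55 and -55 mm, axis 197 mm up. More than 7 N between pack and stand or peg is too much.
- peg_a_root (a point): Root of the peg at y = +55 mm, on its axis at the cross-bar's face; axes as the stand. Each peg runs 60 mm level along -x from its root; then its last 50 mm are bent by 0.1 to 0.31 rad, up on one peg and down on the other, NOT reported. At 110 mm the wire turns up square to the bent part; the rounded tip tops out 10 mm above the top of that part.
- peg_b_root (a point): Root of the other peg, at y = -55 mm; same shape, its own bend. Both pegs are springy, flexing up and down about the root: about 1.5 N per mm at the tip, 5 N per mm at the kink, 9 N per mm where the packs hang; stiff lengthwise.
- round_pack: Pack to move, loose, 40 to 85 g: rigid white card 4 mm thick (x), 64 wide (y), 130 high (z); ROUND grey blister 42 mm across, 14 mm proud, on its -x face, centred 52 mm up. Origin mid bottom edge, z up. Hole 12 wide x 21 high, 79 to 100 mm up; above it a plain 30 mm header to pinch from above. Hangs on either peg, hole's upper edge on the peg, 38 to 52 mm from the cross-bar.
- pack_hole (a point): Middle of the upper edge of the round pack's hole, 100 mm above the origin of round_pack. The hole is 15 mm higher than the peg is thick, and 3 to 5 mm higher than peg and upturned tip together. A tip bent up tops out as much as 25 mm above the level part of the peg: open the fingers only part way to pinch the header.
- bar_pack: The other pack: same card and hole, but a straight BAR-shaped grey blister 54 mm across, 16 high, 13 proud. Hangs on the other peg and stays there. Origin mid bottom edge, axes as the round pack.
- holder: Fixed aluminium card holder on a base plate 70 x 100 x 10 mm; origin mid underside, z up. One slot along its y axis, 70 mm long and 7 mm wide (x), open at the top: straight walls from 10 to 32 mm up, then flared lips to 41 mm up. Either face of the pack may look either way.
- slot_floor (a point): Middle of the slot's floor, 10 mm above the underside of the holder; a pack standing fully home has its origin here. Axes as for the holder.
- left_flask: Conical glass flask, 64 mm diameter, 106 mm high, loose; origin under its middle. Leave alone.
- left_beaker: Glass beaker, 60 mm across, 63 mm high, loose; origin under its middle. Leave alone.
- small_beaker: Small glass beaker, 52 mm across, 59 mm high, loose; origin under its middle. Leave alone.
Mind the look-alikes: they are no part of the job. Leave any pink look-alike of the round_pack alone.

How it is judged:
On the way:
1. the round pack has been slid off past the peg's tip and is held up in front of the stand (x of pack_hole in the frame of stand below -0.116 m and height (world z) of round_pack above 0.06 m and contact force between the fingers and round_pack above 1 N and contact force between round_pack and stand below 0.1 N), for 0.1 s.
At the end, for the whole second after the job is handed in: The round-blister pack stands at rest and released in the holder's slot: its bottom edge within 3 mm of the slot's floor and 7 mm of its middle, within 0.2 rad of upright and 0.15 rad of the slot's direction; the bar-blister pack still hangs within 30 mm of where it was (z of round_pack in the frame of slot_floor between -0.003 and 0.003 m and horizontal distance between round_pack and slot_floor below 0.007 m and angle between round_pack's own z axis and vertical below 0.2 rad and angle between the y axis of round_pack and the y axis of holder, either way round below 0.15 rad and linear speed of round_pack below 0.02 m/s and distance of bar_pack from where it was at the start of the episode below 0.03 m); the robot touches nothing.
It fails at once if the round pack bore on the stand or its peg with more than 7 N (contact force between round_pack and stand above 7 N).
It fails at once if the bar pack was displaced by more than 30 mm (distance of bar_pack from where it was at the start of the episode above 0.03 m).
It fails at once if glassware was displaced by more than 20 mm (distance of any of left_flask, left_beaker, small_beaker from where it was at the start of the episode above 0.02 m).
It also fails if it takes over 64 s, if anything falls off the work surface, if the arm or the gripper's body presses on something with over 40 N, if the wrist force passes 120 N, or if a joint passes its speed limit or range.

### The arm

A 6-joint arm with a two-finger parallel gripper is mounted at the origin on a cart in front of the work surface, level with it; the furniture and walls round the work are solid. World frame = base frame: x ahead of the robot, y to its left, z up, the work surface at z = 0. Lengths are in m, angles in rad, forces in N, time in s.
With the tool pointing down it reaches from about 0.275 to 0.725 m from the base axis. Payload 5.6 kg.
Tool frame: the origin (TCP) lies between the finger pads; the fingertips stand 17 mm ahead of it and the grasp point (between the pads) lies 2 mm behind it; z points along the fingers, y is the line along which they close (so a half turn about z gives the same grasp; the last joint's range is limited). The gripper opens to 85 mm and grips with 20 to 120 N. Pads are 22 mm wide; open, the fingers measure 114 mm over their backs; the gripper's body (76 mm by 85 mm) begins 54 mm behind the grasp point. The pads swing forward as they close: fully open they stand 13 mm farther back than shut.
Start: joints at [-1.06, 0.255, 0.108, 0, -1.424, -0.285], TCP at [0.123, -0.536, 0.248] pointing down, gripper open.
Joint ranges: [-2.95, 2.95], [-1.21, 1.97], [-1.09, 1.5], [-2.87, 1.71], [-2.94, -0.07], [-3.05, 3.05]. Speed limits (rad/s): [2.57, 2.57, 3.14, 3.14, 3.14, 3.14].

### API

Orientations are given as a unit quaternion [w, x, y, z].
In Python, from plant import arm gives the robot as it stands.
- The arm moves only by the tool jog_arm, never from a script. Its arguments are lists of equal length, an entry for each row: "linear": the shift along the tool's x, y, z in units of 80 cm (1.0 is 80 cm), a list of three; "dr": the turn, a rotation vector about the tool's x, y, z in units of pi rad (1.0 is pi rad), a list of three; "hand": the closure, from 0 (fully open) to 1 (shut). In form: {"linear": [[x, y, z], ...], "dr": [[wx, wy, wz], ...], "hand": [hand, ...]}. A call has exactly 8 rows; each row is the pose to reach, as a shift and turn from the pose commanded when the call began, along the tool's axes at that moment, turning the shorter way round; what a row does not reach only later rows make up. A row lasts 1/8 s, in which the tool goes at most 62.5 mm and 10.7 degrees, less where a joint would pass 70% of its speed; a pose out of reach is approached as far as the arm can. A call with a number of a shift or a turn outside -1 to 1 is refused whole. A call with a gripper value outside its range is refused whole. The fingers move at their own pace and stop on an object; "force" is the grip in N (left out, the last holds). Time passes only in rows, so rows that repeat a pose let the fingers close, or fill a call up. It gives the time, the measured TCP pose, the force, the opening and the grip force at its end, in the units of the state.
- arm.get_state(): the state, without advancing time (a new reading comes with each control period).
- arm.snapshot(name): name is "scene" or "top" or "wrist"; returns a dict with "img" (384x512x3 uint8, red, green, blue), "fx", "fy", "cx", "cy" (pixels), "world_to_cam" (4x4, takes a point from world to camera coordinates). Camera axes: x right, y up, looking along -z (the intrinsics and any distortion apply to the point x, -y, -z); pixel columns grow to the right and rows downward; lengths in m; the calibration is good to about 2 mm. A picture is of the moment at which its call begins. There is no depth.
- arm.hand_in(): hands the job in; it is judged then, once.
The state is a dict: "time": time; "joint_positions": joint angles; "joint_velocities": joint speeds; "tau": joint torques, N m; "ee_pos": TCP position; "tool_rot": TCP orientation; "wrist_force": force on the tool from outside, world axes, zero at the start; "moment": the same for the moment, N m; "grip_width": opening from 0.0 (shut) to 1.0 (fully open); "grasp_force": force on a finger pad.
Only numpy, scipy, OpenCV 4.12 (cv2) and the standard library are available. Lean on these libraries where they do the work, as an engineer would, in place of code of your own. Each camera call takes 0.05 s, during which the arm holds its last target. There are 200 camera calls.

## Working session

There is one attempt and no reset: what is moved stays moved. The work goes in short steps, Python scripts to look and compute and a tool call to move; the robot and the scene stay as the last step left them, time stands still between calls to the robot, and variables do not carry over. Pictures are saved under pics/ and viewed, at most 10 in all, crops included, and the job is handed in when it is done.

Besides the shell and the picture viewer there is one more tool, called after "Emit:" as name(argument=value, ...), one argument or row to a line, values as JSON. jog_arm: Moves the arm, as the interface text tells. Shifts and turns lie within -1 to 1; 1 stands for 80 cm of shift or pi rad of turn. Its arguments: {"type":"object","properties":{"linear":{"type":"array","items":{"type":"array","items":{"type":"number","minimum":-1,"maximum":1}}},"dr":{"type":"array","items":{"type":"array","items":{"type":"number","minimum":-1,"maximum":1}}},"hand":{"type":"array","items":{"type":"number"}},"force":{"type":"number"}},"required":["linear","dr","hand"]}

```bash
ls; mkdir -p pics; cat > h.py <<'E'
import numpy as np, cv2, pickle
from plant import arm
def snap(n,f):
    s=arm.snapshot(n); cv2.imwrite(f'pics/{f}.png',cv2.cvtColor(s['img'],cv2.COLOR_RGB2BGR)); pickle.dump(s,open(f'pics/{f}.pkl','wb')); return s
def load(f): return pickle.load(open(f'pics/{f}.pkl','rb'))
def proj(s,P):
    P=np.atleast_2d(P); W=np.array(s['world_to_cam']); c=P@W[:3,:3].T+W[:3,3]
    return np.c_[s['cx']+s['fx']*c[:,0]/-c[:,2], s['cy']-s['fy']*c[:,1]/-c[:,2]]
def ray(s,uv):
    W=np.array(s['world_to_cam']); R=W[:3,:3]; o=-R.T@W[:3,3]
    d=np.array([(uv[0]-s['cx'])/s['fx'],-(uv[1]-s['cy'])/s['fy'],-1.]); return o,R.T@d
def atz(s,uv,z):
    o,d=ray(s,uv); return o+d*(z-o[2])/d[2]
E
python3 - <<'E'
from h import *
a=snap('scene','s0'); b=snap('top','t0')
for s in(a,b): print({k:v for k,v in s.items() if k!='img'})
print(arm.get_state())
cv2.imwrite('pics/both.png',cv2.resize(np.vstack([cv2.imread('pics/s0.png'),cv2.imread('pics/t0.png')]),None,fx=.78,fy=.78))
E
```

```text
pics
{'fx': 371.7480179739986, 'fy': 371.7480179739986, 'cx': 250.98509938700894, 'cy': 192.5978118750865, 'world_to_cam': array([[-0.62940746, -0.77706322, -0.00435898,  0.3687828 ],
       [ 0.58594408, -0.47827388,  0.65415872, -0.39595404],
       [-0.51040747,  0.40917826,  0.75634474, -1.00470112],
       [ 0.        ,  0.        ,  0.        ,  1.        ]])}
{'fx': 400.81342465172105, 'fy': 400.81342465172105, 'cx': 260.39671776943527, 'cy': 190.8365578369449, 'world_to_cam': array([[-0.02387561, -0.99969806, -0.00580869,  0.05112909],
       [ 0.99727516, -0.02422263,  0.06968155, -0.56441886],
       [-0.06980121, -0.00412917,  0.99755237, -1.50437541],
       [ 0.        ,  0.        ,  0.        ,  1.        ]])}
{'time': 0.1, 'joint_positions': array([-1.06036951e+00,  2.55677329e-01,  1.07173673e-01, -4.40174442e-04,
       -1.42391069e+00, -2.84567308e-01]), 'joint_velocities': array([-0.00077991, -0.00139821,  0.00251068,  0.00067521,  0.00151608,
       -0.00138446]), 'tau': array([-2.74744794e-03, -3.87601519e+01,  2.38473755e+01,  5.37776470e+00,
       -3.73865143e-03, -6.04848097e-06]), 'ee_pos': array([ 0.12312428, -0.53562634,  0.24750473]), 'tool_rot': array([-1.12458259e-04, -1.12657650e-01,  9.93633510e-01,  8.30202934e-04]), 'wrist_force': array([ 0.75838547, -1.04999493, -0.62587344]), 'moment': array([ 0.03509849,  0.00352088, -0.02052194]), 'grasp_force': 0.0, 'grip_width': 0.9986541567895664}
```

```bash
python3 - <<'E'
import cv2
for f in('s0','t0'): cv2.imwrite(f'pics/{f}b.png',cv2.resize(cv2.imread(f'pics/{f}.png'),(800,600),interpolation=cv2.INTER_CUBIC))
E
```

```text
(no output)
```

View pics/s0b.png

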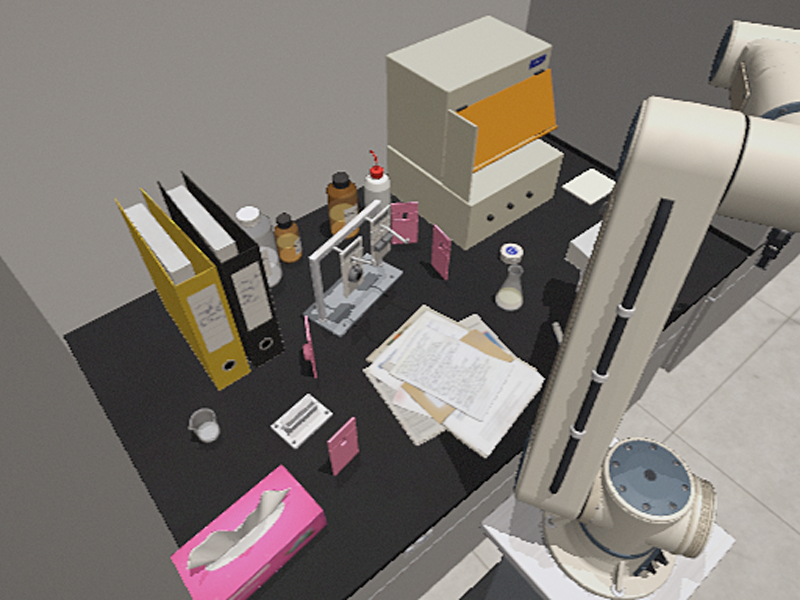

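View pics/t0b.png

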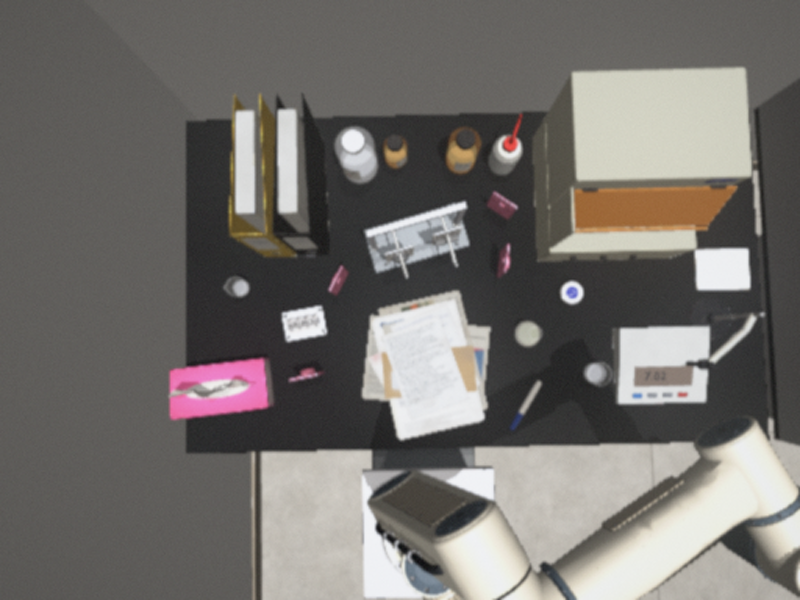

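The scene view shows the stand at about (355,270), the holder at (302,420), and pink decoys around them. The top view shows the stand bar running from (367,232) to (467,207) and the holder at (304,323). I'll zoom in on the stand.

```bash
python3 - <<'E'
from h import *
a=load('s0');b=load('t0')
A=cv2.cvtColor(a['img'],cv2.COLOR_RGB2BGR)[120:220,190:275]; B=cv2.cvtColor(b['img'],cv2.COLOR_RGB2BGR)[125:185,225:310]
A=cv2.resize(A,None,fx=4.7,fy=4.7,interpolation=3)[:, :400];B=cv2.resize(B,None,fx=4.7,fy=4.7,interpolation=3)[:, :400]
C=cv2.cvtColor(b['img'],cv2.COLOR_RGB2BGR)[190:225,175:215]; C=cv2.resize(C,None,fx=4.7,fy=4.7,interpolation=3)
o=np.zeros((600,800,3),np.uint8); o[:470,:400]=A; o[:282,400:]=B; o[300:300+C.shape[0],400:400+C.shape[1]]=C
cv2.imwrite('pics/crop.png',o)
for n,uv,z in[('barL',(367,232),.205),('barR',(467,207),.205),('holder',(304,323),.02),('cup',(237,287),.03),('flask',(528,333),.05),('beak',(597,373),.04)]:
    print(n,atz(b,(uv[0]*.64,uv[1]*.64),z).round(3))
E
```

```text
barL [0.697 0.119 0.205]
barR [ 0.747 -0.098  0.205]
holder [0.511 0.289 0.02 ]
cup [0.602 0.449 0.03 ]
flask [ 0.474 -0.248  0.05 ]
beak [ 0.375 -0.41   0.04 ]
```

View pics/crop.png

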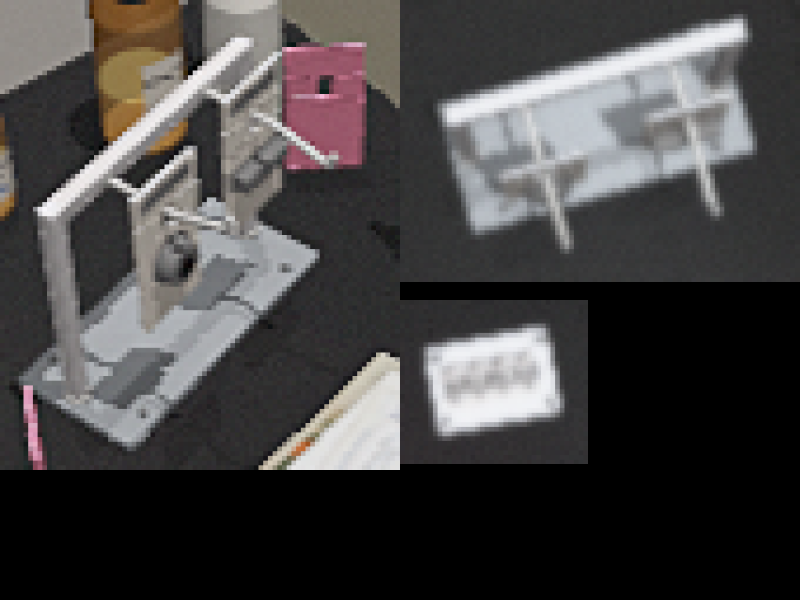

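The crop shows the left peg (peg_a) carrying the round pack and bent upward. The right peg carries the bar pack and looks bent down. I'll fit both fixed bodies from their corners.

```bash
cat >> h.py <<'E'
from scipy.optimize import least_squares
from scipy.spatial.transform import Rotation as Rn
def T(p,L): # p=x,y,yaw
    L=np.atleast_2d(np.asarray(L,float)); c,s=np.cos(p[2]),np.sin(p[2])
    return np.c_[p[0]+c*L[:,0]-s*L[:,1], p[1]+s*L[:,0]+c*L[:,1], L[:,2]]
def fit(obs,p0):
    f=lambda p: np.concatenate([(proj(s,T(p,L))[0]-uv) for s,L,uv in obs])
    r=least_squares(f,p0,loss='soft_l1'); return r.x, r.fun.reshape(-1,2).round(1)
def R0(): # current tool rotation
    q=arm.get_state()['tool_rot']; return Rn.from_quat(q[[1,2,3,0]])
E
python3 - <<'E'
from h import *
a=load('s0');b=load('t0')
A=lambda u,v:np.array([190+u/4.7,120+v/4.7]); B=lambda u,v:np.array([225+(u-400)/4.7,125+v/4.7]); C=lambda u,v:np.array([175+(u-400)/4.7,190+(v-300)/4.7])
obs=[(b,(-.055,.12,.01),B(473,235)),(b,(-.055,-.12,.01),B(753,152)),(a,(-.055,-.12,.01),A(318,253)),(a,(-.055,.12,.01),A(133,447)),(a,(.055,.12,.01),A(20,380)),(b,(0,.12,.205),B(443,128)),
]
p,r=fit(obs,[.72,.01,.227]);print('stand',p.round(4),r.tolist())
S=p
# peg tips
for n,y,ua,ub in[('a',.055,A(240,230),B(568,247)),('b',-.055,A(335,158),B(717,212))]:
    g=least_squares(lambda q:np.concatenate([proj(a,T(S,[q[0],q[1],q[2]]))[0]-ua,proj(b,T(S,[q[0],q[1],q[2]]))[0]-ub]),[-.11,y,.2]);print(n,g.x.round(4),g.fun.round(1))
h=[(b,(.035,.05,.01),C(427,348)),(b,(.035,-.05,.01),C(545,328)),(b,(-.035,-.05,.01),C(562,412)),(b,(-.035,.05,.01),C(438,436))]
p,r=fit(h,[.51,.29,.1]);print('holder',p.round(4),r.tolist())
# goal for look
g=T(S,[-.25,.055,.33])[0]; s=arm.get_state(); print(g, (R0().inv().apply(g-s['ee_pos'])/.8).round(3))
E
```

```text
stand [0.7125 0.0105 0.2689] [[0.2, 0.3], [0.4, 0.1], [0.4, -0.6], [-0.3, -0.6], [-0.6, -0.6], [-1.3, 1.3]]
a [-0.107   0.0526  0.2069] [-0.6 -0.   0.5  0.4]
b [-0.1099 -0.0567  0.1887] [ 0.1  0.  -0.1 -0. ]
holder [0.5095 0.2896 0.1535] [[-0.3, 0.3], [0.3, -0.1], [-0.3, 0.1], [0.3, -0.4]]
[ 0.45689401 -0.00286034  0.33      ] [-0.556  0.556 -0.102]
```

Emit:
jog_arm(
  linear=[
    [-0.55, 0.55, -0.1],
    [-0.55, 0.55, -0.1],
    [-0.55, 0.55, -0.1],
    [-0.55, 0.55, -0.1],
    [-0.55, 0.55, -0.1],
    [-0.55, 0.55, -0.1],
    [-0.55, 0.55, -0.1],
    [-0.55, 0.55, -0.1],
  ],
  dr=[
    [0, 0, -0.5],
    [0, 0, -0.5],
    [0, 0, -0.5],
    [0, 0, -0.5],
    [0, 0, -0.5],
    [0, 0, -0.5],
    [0, 0, -0.5],
    [0, 0, -0.5],
  ],
  hand=[0.65, 0.65, 0.65, 0.65, 0.65, 0.65, 0.65, 0.65],
)

```text
time: 1.1
ee_pos: [0.3868, -0.1137, 0.3123]
tool_rot: [-0.0, 0.762, -0.648, 0.0]
wrist_force: [0.8, -0.8, -0.7]
grip_width: 0.349
grasp_force: 0.0
```

```bash
cat >> h.py <<'E'
def goto(g,yaw,pitch=0):
    """tool y along heading yaw+pi (horizontal), z down, pitched about tool x; print jog numbers"""
    s=arm.get_state(); R=R0()
    y=np.array([-np.cos(yaw),-np.sin(yaw),0]); z=np.array([0,0,-1.]); x=np.cross(y,z)
    Rt=Rn.from_matrix(np.c_[x,y,z])*Rn.from_rotvec([pitch,0,0])
    print('lin',(R.inv().apply(np.array(g)-s['ee_pos'])/.8).round(4),'dr',((R.inv()*Rt).as_rotvec()/np.pi).round(4))
    print('ee',s['ee_pos'].round(4),'j',s['joint_positions'].round(2),'t',round(s['time'],2),'grip',round(s['grip_width'],3),round(s['grasp_force'],1),'F',s['wrist_force'].round(2))
E
python3 -c "
from h import *
goto(T([.7125,.0105,.2689],[-.25,.055,.33])[0],.2689)"
```

```text
lin [-0.1227 -0.1087 -0.0221] dr [-0.0001  0.     -0.0342]
ee [ 0.3868 -0.1137  0.3123] j [ 0.11 -0.05 -0.08 -0.   -1.54  0.05] t 1.1 grip 0.349 0.0 F [ 0.76 -0.79 -0.69]
```

Emit:
jog_arm(
  linear=[
    [-0.12, -0.11, -0.02],
    [-0.12, -0.11, -0.02],
    [-0.12, -0.11, -0.02],
    [-0.12, -0.11, -0.02],
    [-0.12, -0.11, -0.02],
    [-0.12, -0.11, -0.02],
    [-0.12, -0.11, -0.02],
    [-0.12, -0.11, -0.02],
  ],
  dr=[
    [0, 0, -0.034],
    [0, 0, -0.034],
    [0, 0, -0.034],
    [0, 0, -0.034],
    [0, 0, -0.034],
    [0, 0, -0.034],
    [0, 0, -0.034],
    [0, 0, -0.034],
  ],
  hand=[0.65, 0.65, 0.65, 0.65, 0.65, 0.65, 0.65, 0.65],
)

```text
time: 2.1
ee_pos: [0.4584, -0.0077, 0.3281]
tool_rot: [-0.0, 0.793, -0.609, 0.0]
wrist_force: [0.5, 0.3, 0.2]
grip_width: 0.35
grasp_force: 0.0
```

```bash
python3 -c "
from h import *
s=snap('wrist','w1'); print(s['fx'],np.array(s['world_to_cam']).round(3))
goto(T([.7125,.0105,.2689],[-.25,.055,.33])[0],.2689)
cv2.imwrite('pics/w1b.png',cv2.resize(cv2.imread('pics/w1.png'),(800,600),interpolation=cv2.INTER_CUBIC))
print(proj(s,T([.7125,.0105,.2689],[[0,.055,.197],[-.06,.055,.197],[-.11,.055,.197]]))*1.5625)
"
```

```text
290.07099376112296 [[-0.966 -0.259 -0.     0.44 ]
 [ 0.247 -0.919 -0.309 -0.054]
 [ 0.08  -0.298  0.951 -0.494]
 [ 0.     0.     0.     1.   ]]
lin [-0.0062  0.0004 -0.0024] dr [-0.0001 -0.     -0.0024]
ee [ 0.4584 -0.0076  0.3281] j [ 0.33  0.06  0.07  0.   -1.58 -0.07] t 2.15 grip 0.349 0.0 F [0.02 0.24 0.21]
[[-15.15251117 305.83893703]
 [ 85.25167265 305.20805812]
 [169.0020822  304.68182141]]
```

View pics/w1b.png

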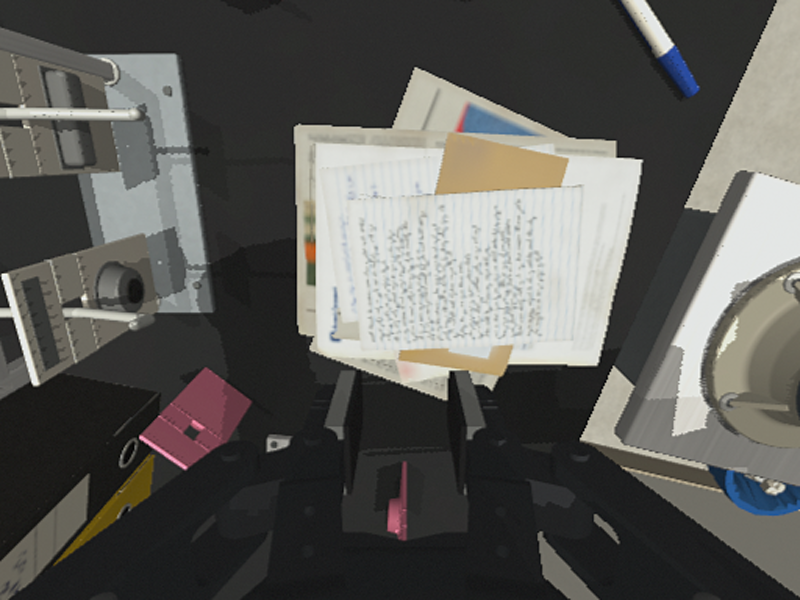

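The wrist view shows the round pack's peg from about (0,313) to its tip at (135,320), and the bar pack's peg tip at (138,113). I'll take a second, more sideways view closer in for the bend.

```bash
python3 - <<'E'
from h import *
S=[.7125,.0105,.2689]
g=T(S,[-.09,.0,.36])[0]; st=arm.get_state(); R=R0()
print((R.inv().apply(g-st['ee_pos'])/.8).round(3)); s=load('w1'); W=np.array(s['world_to_cam']); print('cam',(-W[:3,:3].T@W[:3,3]).round(3))
E
```

```text
[ 0.061 -0.2   -0.04 ]
cam [ 0.478 -0.083  0.454]
```

Emit:
jog_arm(
  linear=[
    [0.06, -0.07, -0.04],
    [0.06, -0.14, -0.04],
    [0.06, -0.2, -0.04],
    [0.06, -0.2, -0.04],
    [0.06, -0.2, -0.04],
    [0.06, -0.2, -0.04],
    [0.06, -0.2, -0.04],
    [0.06, -0.2, -0.04],
  ],
  dr=[
    [0, -0.04, 0],
    [0, -0.08, 0],
    [0, -0.12, 0],
    [0, -0.16, 0],
    [0, -0.16, 0],
    [0, -0.16, 0],
    [0, -0.16, 0],
    [0, -0.16, 0],
  ],
  hand=[0.65, 0.65, 0.65, 0.65, 0.65, 0.65, 0.65, 0.65],
)

```text
time: 3.15
ee_pos: [0.6249, -0.0114, 0.3614]
tool_rot: [-0.152, 0.769, -0.589, -0.196]
wrist_force: [-0.5, 0.9, 0.3]
grip_width: 0.351
grasp_force: 0.0
```

```bash
python3 -c "
from h import *
s=snap('wrist','w2')
goto([0.5,0,.3],.2689)
cv2.imwrite('pics/w2b.png',cv2.resize(cv2.imread('pics/w2.png'),(800,600),interpolation=cv2.INTER_CUBIC))
print(proj(s,T([.7125,.0105,.2689],[[0,.055,.197],[-.06,.055,.197],[-.11,.055,.197]]))*1.5625)
"
```

```text
lin [-0.0111  0.1473  0.093 ] dr [-0.0009  0.1597 -0.0017]
ee [ 0.625  -0.0115  0.3611] j [-0.06  0.56  0.93 -0.54 -2.05  0.09] t 3.2 grip 0.351 0.0 F [-0.1  -0.27 -0.48]
[[265.45490476 230.5930401 ]
 [357.72448121 230.34573524]
 [434.75208501 230.13928258]]
```

View pics/w2b.png

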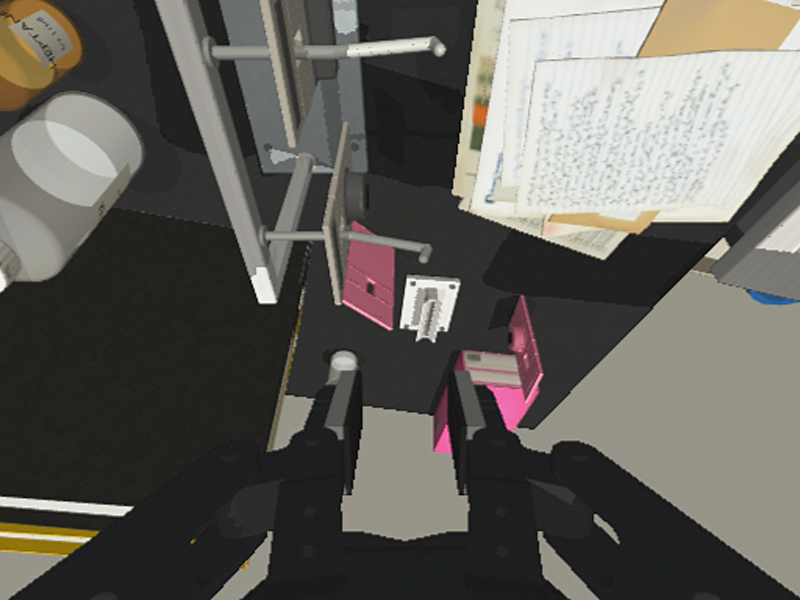

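```bash
python3 -c "
import cv2
i=cv2.imread('pics/w2.png'); cv2.imwrite('pics/w2c.png',cv2.resize(i[70:200,150:300],None,fx=4.6,fy=4.6,interpolation=3))"
```

```text
(no output)
```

View pics/w2c.png

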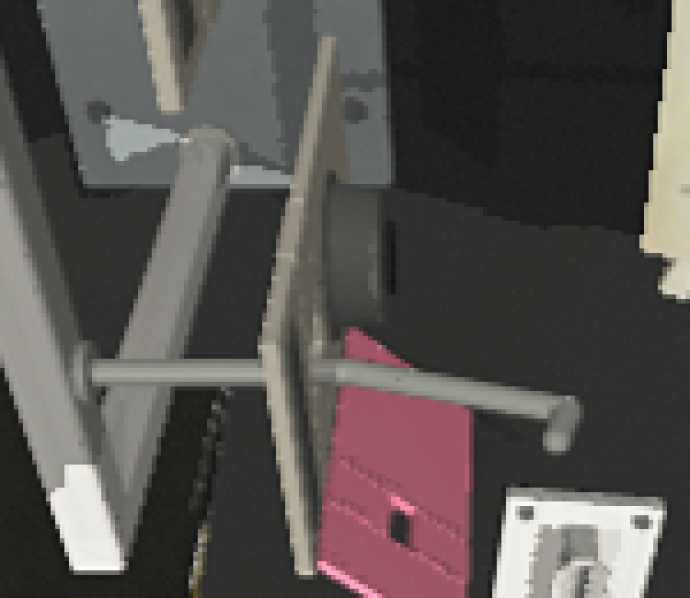

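The crop shows peg_a running level from (85,371) to a kink near (340,371), with the bent part ending at (572,405) and the tip at (558,445). The image is upside down, so this is an upward bend. The pack's top edge runs from (268,350) to (305,572).

```bash
python3 - <<'E'
from h import *
a=load('s0');b=load('t0');w1=load('w1');w2=load('w2')
A=lambda u,v:np.array([190+u/4.7,120+v/4.7]); B=lambda u,v:np.array([225+(u-400)/4.7,125+v/4.7])
K=lambda u,v:np.array([150+u/4.6,70+v/4.6]); Q=lambda u,v:np.array([u,v])*.64
def model(p):
    S=p[:3]; be=p[3]; s=p[4]; c,n=np.cos(be),np.sin(be)
    e=np.array([-.06-.05*c,.055,.197+.05*n]); t=e+.013*np.array([n,0,c]); 
    c2,n2=np.cos(p[5]),np.sin(p[5]); e2=np.array([-.06-.05*c2,-.055,.197-.05*n2])
    O=[(b,(-.055,.12,.01),B(473,235),1),(b,(-.055,-.12,.01),B(753,152),1),(a,(-.055,-.12,.01),A(318,253),1),(a,(-.055,.12,.01),A(133,447),1),(a,(.055,.12,.01),A(20,380),1),
     (w2,(-.06,.055,.197),K(340,371),1),(w2,e,K(572,405),2),(w2,t,K(558,450),2),(w1,e,Q(137,318),1),
     (w2,e2,Q(437,43),1),(w2,(-s,.023,.230),K(268,347),2),(w2,(-s,.087,.230),K(305,574),2),
     (b,e,B(566,244),1),(b,e2,B(716,210),1)]
    return [(s_,np.asarray(L,float),uv,w) for s_,L,uv,w in O]
def f(p): return np.concatenate([(proj(s,T(p,L))[0]-uv)*w for s,L,uv,w in model(p)])
r=least_squares(f,[.7125,.0105,.2689,.2,.045,.2],loss='soft_l1'); print(r.x.round(4)); print(f(r.x).reshape(-1,2).round(1).tolist())
H=[(w2,(.035,-.05,.01),Q(409,276)),(w2,(-.035,-.05,.01),Q(460,280)),(w2,(.035,.05,.01),Q(401,331))]
C=lambda u,v:np.array([175+(u-400)/4.7,190+(v-300)/4.7])
H+=[(b,(.035,.05,.01),C(427,348)),(b,(.035,-.05,.01),C(545,328)),(b,(-.035,-.05,.01),C(562,412)),(b,(-.035,.05,.01),C(438,436))]
p,q=fit(H,[.51,.29,.15]);print('holder',p.round(4),q.tolist())
S=r.x[:3]; g=T(S,[-r.x[4],.055,.30])[0]; goto(g,S[2])
E
```

```text
[0.7137 0.0142 0.2697 0.2957 0.0489 0.1992]
[[-0.8, 0.1], [-0.6, -0.3], [-0.6, -0.4], [-1.4, -0.2], [-1.6, -0.3], [3.2, -0.7], [0.0, 1.9], [-0.9, -0.9], [8.1, 0.0], [-0.1, 0.1], [-0.2, -2.4], [0.3, 0.3], [-0.8, 1.0], [-1.5, -0.0]]
holder [0.5083 0.2907 0.1686] [[-1.1, 0.0], [0.8, -0.1], [-0.4, -2.8], [-0.7, 0.9], [-0.1, 0.1], [-0.4, 0.2], [0.2, 0.2]]
lin [-0.0251 -0.0538  0.1009] dr [-0.001   0.1597 -0.002 ]
ee [ 0.625  -0.0115  0.3611] j [-0.06  0.56  0.93 -0.54 -2.05  0.09] t 3.2 grip 0.351 0.0 F [-0.1  -0.27 -0.48]
```

Emit:
jog_arm(
  linear=[
    [-0.025, -0.054, 0.05],
    [-0.025, -0.054, 0.1],
    [-0.025, -0.054, 0.1],
    [-0.025, -0.054, 0.1],
    [-0.025, -0.054, 0.1],
    [-0.025, -0.054, 0.1],
    [-0.025, -0.054, 0.1],
    [-0.025, -0.054, 0.1],
  ],
  dr=[
    [0, 0.04, 0],
    [0, 0.08, 0],
    [0, 0.12, 0],
    [0, 0.16, 0],
    [-0.001, 0.16, -0.002],
    [-0.001, 0.16, -0.002],
    [-0.001, 0.16, -0.002],
    [-0.001, 0.16, -0.002],
  ],
  hand=[0.75, 0.75, 0.75, 0.75, 0.75, 0.75, 0.75, 0.75],
)

```text
time: 4.2
ee_pos: [0.653, 0.0522, 0.2996]
tool_rot: [0.0, 0.795, -0.607, -0.001]
wrist_force: [0.1, -0.5, -0.1]
grip_width: 0.249
grasp_force: 0.0
```

```bash
python3 -c "
from h import *
goto(T([.7137,.0142,.2697],[-.0489,.055,.224])[0],.2697)
s=snap('wrist','w3');snap('top','t3');t=snap('scene','s3')
o=np.zeros((576,800,3),np.uint8); a=cv2.resize(cv2.imread('pics/w3.png')[100:384],None,fx=1.2,fy=1.2); o[:a.shape[0],:a.shape[1]]=a
c=cv2.resize(cv2.imread('pics/s3.png')[100:230,180:290],None,fx=3.3,fy=3.3); o[100:100+c.shape[0],800-c.shape[1]:]=c[:476] 
cv2.imwrite('pics/m3.png',o)"
```

```text
lin [-0.0027  0.0005  0.0945] dr [ 0.0004  0.0002 -0.0008]
ee [0.653  0.0522 0.2996] j [ 0.32  0.47  0.56 -0.   -1.66 -0.05] t 4.2 grip 0.249 0.0 F [ 0.12 -0.52 -0.08]
```

View pics/m3.png

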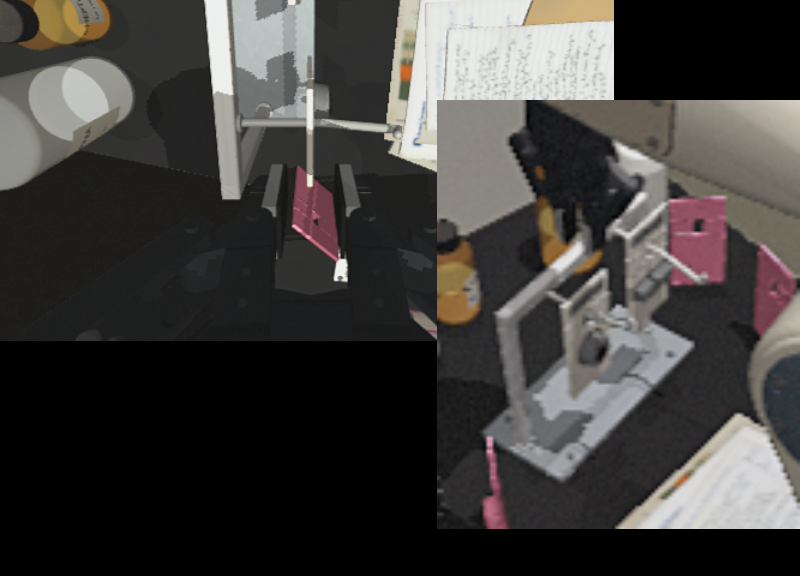

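The wrist view shows the pack's top edge at column 310, centred between the finger pads at 283 and 345 and parallel to them. I'll descend and close.

Emit:
jog_arm(
  linear=[
    [-0.003, 0, 0.04],
    [-0.003, 0, 0.07],
    [-0.003, 0, 0.09],
    [-0.003, 0, 0.0945],
    [-0.003, 0, 0.0945],
    [-0.003, 0, 0.0945],
    [-0.003, 0, 0.0945],
    [-0.003, 0, 0.0945],
  ],
  dr=[
    [0, 0, -0.001],
    [0, 0, -0.001],
    [0, 0, -0.001],
    [0, 0, -0.001],
    [0, 0, -0.001],
    [0, 0, -0.001],
    [0, 0, -0.001],
    [0, 0, -0.001],
  ],
  hand=[0.75, 0.75, 0.75, 0.75, 0.75, 1.0, 1.0, 1.0],
  force=25,
)

```text
time: 5.35
ee_pos: [0.6523, 0.0554, 0.2247]
tool_rot: [0.0, 0.796, -0.605, 0.0]
wrist_force: [0.8, 1.2, 1.9]
grip_width: 0.04
grasp_force: 29.7
```

```bash
python3 -c "
from h import *
goto(T([.7137,.0142,.2697],[-.0489,.055,.224])[0],.2697)
s=snap('wrist','w4'); cv2.imwrite('pics/w4b.png',cv2.resize(cv2.imread('pics/w4.png')[80:300,150:400],None,fx=2.7,fy=2.7,interpolation=3))"
```

```text
lin [0.0013 0.0009 0.0009] dr [-0.     -0.0001  0.0007]
ee [0.6523 0.0554 0.2247] j [ 0.32  0.47  0.37  0.   -1.47 -0.05] t 5.35 grip 0.04 29.7 F [0.77 1.22 1.94]
```

View pics/w4b.png

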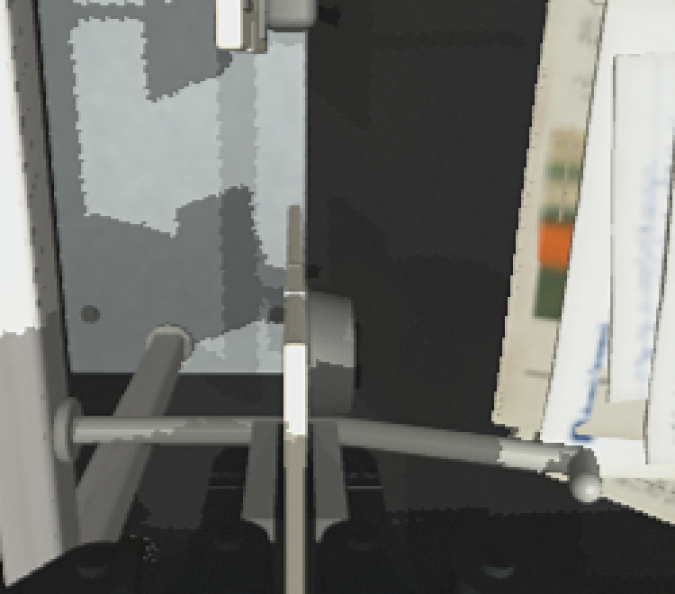

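Gripped at a 4 mm opening. The peg runs past both fingers clear of the tips, the level part is at row 430, the bent end is at (583,460), and the tip's rounded end is near (586,488). I'll refine the peg in this close view.

```bash
python3 - <<'E'
from h import *
w=load('w4'); D=lambda u,v:np.array([150+u/2.7,80+v/2.7])
def f(p):
    S=[p[0],p[1],.2697]; c,n=np.cos(p[2]),np.sin(p[2]); z=.197
    P=lambda l,h=0:np.array([-.06-l*c+h*n,.055,z+l*n+h*c])
    o=[proj(w,T(S,P(.047)))[0]-D(581,460),proj(w,T(S,P(.047,.010)))[0]-D(586,488)]
    o+=[[(proj(w,T(S,[-x,.055,z]))[0]-D(0,430))[1]] for x in(.01,.03)]
    o+=[[proj(w,T(S,[0,.055,z]))[0][0]-D(62,0)[0]]]
    a,b=proj(w,T(S,np.array([P(.02),P(.035)]))) # axis line points
    for u,v in((400,436),(500,450)):
        q=D(u,v); d=(b-a)/np.linalg.norm(b-a); o+=[[d[0]*(q-a)[1]-d[1]*(q-a)[0]]]
    return np.concatenate(o)
r=least_squares(f,[.7137,.0142,.28],loss='soft_l1'); print(r.x.round(4),f(r.x).round(2))
S=[r.x[0],r.x[1],.2697]; e=arm.get_state()['ee_pos']-[*S[:2],0]; c,s=np.cos(.2697),np.sin(.2697)
print('tcp in stand',c*e[0]+s*e[1],-s*e[0]+c*e[1])
# card columns consistency
tc=T(S,[c*e[0]+s*e[1],c*e[1]-s*e[0]-.032,.230]); print((proj(w,tc)[0]-[150,80])*2.7)
E
```

```text
[0.7125 0.0144 0.2854] [-0.13  0.34 -0.95 -0.79 -0.14 -0.04  4.61 -0.28 -0.05]
tcp in stand -0.046993162476112356 0.055533327110345615
[291.12515786 348.34473449]
```

```bash
python3 - <<'E'
from h import *
be=.288;c,n=np.cos(be),np.sin(be); x0,z0=-.047,.2247+.0125
for l,th in[(0,.08),(6,.12),(12,.16),(18,.20),(24,.24),(30,.288),(34,.288),(38,.288),(42,.288),(46,.288),(50,.288),(54,.288),(58,.288),(63,.288),(68,.288),(75,.288)]:
    l/=1e3; M=np.array([-.06-l*c+.005*n,.197+l*n+.005*c])
    t=M+.0352*np.array([np.sin(th),np.cos(th)])
    print(l,'ly %.4f lz %.4f dr %.4f'%(-(t[0]-x0)/.8,-(t[1]-z0)/.8,-th/np.pi))
E
```

```text
0.0 ly 0.0110 lz 0.0004 dr -0.0255
0.006 ly 0.0164 lz -0.0016 dr -0.0382
0.012 ly 0.0218 lz -0.0034 dr -0.0509
0.018 ly 0.0273 lz -0.0053 dr -0.0637
0.024 ly 0.0328 lz -0.0070 dr -0.0764
0.03 ly 0.0379 lz -0.0086 dr -0.0917
0.034 ly 0.0427 lz -0.0100 dr -0.0917
0.038 ly 0.0475 lz -0.0114 dr -0.0917
0.042 ly 0.0523 lz -0.0128 dr -0.0917
0.046 ly 0.0571 lz -0.0143 dr -0.0917
0.05 ly 0.0619 lz -0.0157 dr -0.0917
0.054 ly 0.0667 lz -0.0171 dr -0.0917
0.058 ly 0.0715 lz -0.0185 dr -0.0917
0.063 ly 0.0775 lz -0.0203 dr -0.0917
0.068 ly 0.0835 lz -0.0221 dr -0.0917
0.075 ly 0.0919 lz -0.0246 dr -0.0917
```

Emit:
jog_arm(
  linear=[
    [0, 0, -0.003],
    [0, 0, -0.006],
    [0, 0, -0.009],
    [0, 0, -0.012],
    [0, 0, -0.014],
    [0, 0, -0.0156],
    [0, 0, -0.0156],
    [0, 0, -0.0156],
  ],
  dr=[
    [0, 0, 0],
    [0, 0, 0],
    [0, 0, 0],
    [0, 0, 0],
    [0, 0, 0],
    [0, 0, 0],
    [0, 0, 0],
    [0, 0, 0],
  ],
  hand=[1, 1, 1, 1, 1, 1, 1, 1],
)

```text
time: 6.4
ee_pos: [0.652, 0.0554, 0.2363]
tool_rot: [0.001, 0.796, -0.605, -0.001]
wrist_force: [0.6, 0.7, -0.4]
grip_width: 0.042
grasp_force: 29.4
```

Emit:
jog_arm(
  linear=[
    [0, 0.0055, -0.0005],
    [0, 0.011, -0.0006],
    [0, 0.0164, -0.0026],
    [0, 0.0218, -0.0044],
    [0, 0.0273, -0.0063],
    [0, 0.0328, -0.008],
    [0, 0.0379, -0.0096],
    [0, 0.0379, -0.0096],
  ],
  dr=[
    [-0.013, 0, 0],
    [-0.0255, 0, 0],
    [-0.038, 0, 0],
    [-0.051, 0, 0],
    [-0.0637, 0, 0],
    [-0.0764, 0, 0],
    [-0.0917, 0, 0],
    [-0.0917, 0, 0],
  ],
  hand=[1, 1, 1, 1, 1, 1, 1, 1],
)

```text
time: 7.4
ee_pos: [0.6231, 0.0474, 0.2431]
tool_rot: [0.115, 0.788, -0.598, -0.088]
wrist_force: [0.0, 0.3, -0.9]
grip_width: 0.036
grasp_force: 29.4
```

```bash
python3 - <<'E'
from h import *
s=snap('wrist','w5'); cv2.imwrite('pics/w5b.png',cv2.resize(cv2.imread('pics/w5.png')[60:320,150:400],None,fx=2.3,fy=2.3,interpolation=3))
st=arm.get_state();print(st['ee_pos'],st['wrist_force'],Rn.as_matrix(R0())[:,2],st['grasp_force'])
e=st['ee_pos']-[.7125,.0144,0];c,s=np.cos(.2697),np.sin(.2697);print(c*e[0]+s*e[1],c*e[1]-s*e[0])
E
```

```text
[0.62315816 0.04736868 0.24354979] [-0.45229141  0.22314687 -1.1457355 ] [-0.27473535 -0.07649338 -0.95847235] 29.35214728116989
-0.07732796424303111 0.05558133748188941
```

View pics/w5b.png

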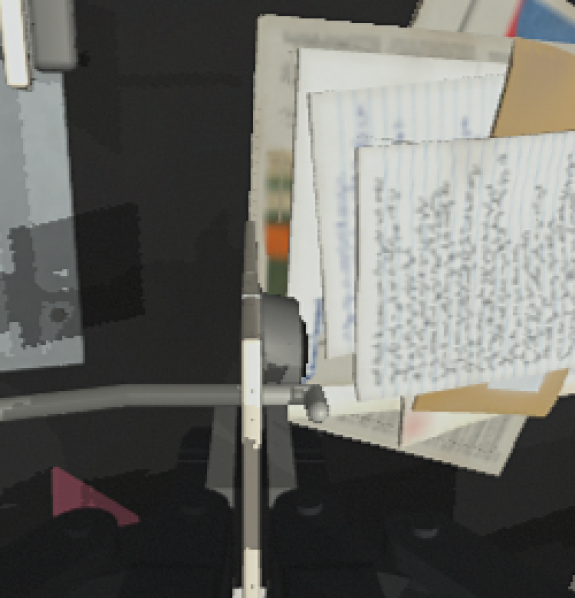

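The view now shows the bent part horizontal at row 395, square to the card, with the tip about 16 mm ahead at (318,408). So the tilt matches the bend, and I'll slide straight along tool +y.

Emit:
jog_arm(
  linear=[
    [0, 0.004, -0.0008],
    [0, 0.009, -0.0008],
    [0, 0.014, -0.0008],
    [0, 0.019, -0.0008],
    [0, 0.024, -0.0008],
    [0, 0.029, -0.0008],
    [0, 0.034, -0.0008],
    [0, 0.039, -0.0008],
  ],
  dr=[
    [0, 0, 0],
    [0, 0, 0],
    [0, 0, 0],
    [0, 0, 0],
    [0, 0, 0],
    [0, 0, 0],
    [0, 0, 0],
    [0, 0, 0],
  ],
  hand=[1, 1, 1, 1, 1, 1, 1, 1],
)

```text
time: 8.45
ee_pos: [0.5939, 0.0392, 0.2538]
tool_rot: [0.115, 0.788, -0.598, -0.087]
wrist_force: [0.6, 0.9, 0.0]
grip_width: 0.04
grasp_force: 29.3
```

Emit:
jog_arm(
  linear=[
    [0, 0.008, 0],
    [0, 0.016, 0],
    [0, 0.024, 0],
    [0, 0.034, 0],
    [0, 0.05, 0],
    [0, 0.07, 0],
    [0, 0.09, 0],
    [0, 0.1, 0],
  ],
  dr=[
    [0, 0, 0],
    [0, 0, 0],
    [0, 0, 0],
    [0, 0, 0],
    [0, 0, 0],
    [0, 0, 0],
    [0, 0, 0],
    [0, 0, 0],
  ],
  hand=[1, 1, 1, 1, 1, 1, 1, 1],
)

```text
time: 9.45
ee_pos: [0.5194, 0.0184, 0.2774]
tool_rot: [0.114, 0.788, -0.599, -0.087]
wrist_force: [-0.4, -0.8, 0.3]
grip_width: 0.042
grasp_force: 29.4
```

```bash
python3 - <<'E'
from h import *
s=snap('wrist','w6'); cv2.imwrite('pics/w6b.png',cv2.resize(cv2.imread('pics/w6.png')[20:384,0:400],None,fx=1.6,fy=1.6,interpolation=3))
st=arm.get_state();print(st['wrist_force'],Rn.as_matrix(R0())[:,2],st['grasp_force'])
goto([.5083,.2907,.22],.1686)
E
```

```text
[-1.37149699 -1.10154981 -0.46874203] [-0.27356643 -0.07626945 -0.95882448] 29.348432421684265
lin [-0.3317 -0.0956  0.047 ] dr [ 0.0916 -0.0047  0.0326]
ee [0.5192 0.0182 0.2778] j [ 0.33  0.38  0.34 -0.02 -1.81 -0.06] t 9.5 grip 0.037 29.3 F [-1.37 -1.1  -0.47]
```

View pics/w6b.png

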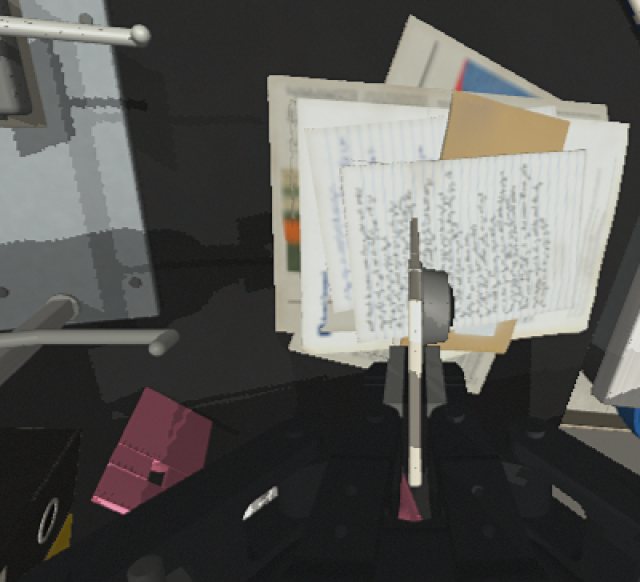

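The pack is off the peg and held clear of the stand, with the bar peg undisturbed. Next I'll hover beside the holder and re-measure it by program.

```bash
python3 - <<'E'
from h import *
w=load('w6'); st=arm.get_state(); R=R0(); e=st['ee_pos']
for n,p in[('-x',(-.032,0,-.0053)),('+x',(.032,0,-.0053))]: print(n,(proj(w,e+R.apply(p))[0]-[0,20])*1.6, (proj(w,e+R.apply(np.array(p)+[.002,0,0]))[0]-[0,20])*1.6)
goto([.51,.37,.29],.1686)
E
```

```text
-x [413.39517592 490.93237529] [413.39996619 485.82345857]
+x [413.57132265 303.06867171] [413.57770524 296.26152306]
lin [-0.4267 -0.0982 -0.045 ] dr [ 0.0916 -0.0047  0.0326]
ee [0.5192 0.0182 0.2778] j [ 0.33  0.38  0.34 -0.02 -1.81 -0.06] t 9.5 grip 0.037 29.3 F [-1.37 -1.1  -0.47]
```

Emit:
jog_arm(
  linear=[
    [0, -0.02, -0.045],
    [-0.06, -0.04, -0.045],
    [-0.13, -0.06, -0.045],
    [-0.2, -0.08, -0.045],
    [-0.27, -0.098, -0.045],
    [-0.34, -0.098, -0.045],
    [-0.4, -0.098, -0.045],
    [-0.427, -0.098, -0.045],
  ],
  dr=[
    [0.03, 0, 0.01],
    [0.06, 0, 0.02],
    [0.0916, -0.0047, 0.0326],
    [0.0916, -0.0047, 0.0326],
    [0.0916, -0.0047, 0.0326],
    [0.0916, -0.0047, 0.0326],
    [0.0916, -0.0047, 0.0326],
    [0.0916, -0.0047, 0.0326],
  ],
  hand=[1, 1, 1, 1, 1, 1, 1, 1],
)

```text
time: 10.5
ee_pos: [0.5099, 0.373, 0.2877]
tool_rot: [0.001, 0.765, -0.644, -0.001]
wrist_force: [0.3, -0.4, -0.9]
grip_width: 0.039
grasp_force: 29.3
```

Emit:
jog_arm(
  linear=[
    [0, 0, 0],
    [0, 0, 0],
    [0, 0, 0],
    [0, 0, 0],
    [0, 0, 0],
    [0, 0, 0],
    [0, 0, 0],
    [0, 0, 0],
  ],
  dr=[
    [0, 0, 0],
    [0, 0, 0],
    [0, 0, 0],
    [0, 0, 0],
    [0, 0, 0],
    [0, 0, 0],
    [0, 0, 0],
    [0, 0, 0],
  ],
  hand=[1, 1, 1, 1, 1, 1, 1, 1],
)

```text
time: 11.5
ee_pos: [0.5109, 0.3707, 0.2886]
tool_rot: [0.001, 0.764, -0.645, -0.0]
wrist_force: [0.3, -0.7, -1.0]
grip_width: 0.038
grasp_force: 29.3
```

```bash
python3 - <<'E'
from h import *
goto([.51,.37,.29],.1686)
w=snap('wrist','w7'); h=[.5083,.2907,.1686]
P=[(.035,.05,.01),(.035,-.05,.01),(-.035,-.05,.01),(-.035,.05,.01)]
print('pred',proj(w,T(h,P)).round(1).tolist())
print('lips',proj(w,T(h,[(.0035,.035,.041),(-.0035,.035,.041),(-.0035,-.035,.041),(.0035,-.035,.041)])).round(1).tolist())
g=cv2.cvtColor(w['img'],cv2.COLOR_RGB2GRAY); c0=proj(w,T(h,[(0,0,.01)]))[0]
hsv=cv2.cvtColor(w['img'],cv2.COLOR_RGB2HSV)
for th in(90,130):
    m=((g>th)&(hsv[...,1]<60)).astype(np.uint8); m=cv2.morphologyEx(m,cv2.MORPH_CLOSE,np.ones((9,9)))
    n,l,s,c=cv2.connectedComponentsWithStats(m)
    k=l[int(c0[1]),int(c0[0])]; print(th,k,s[k],c[k])
    if k:
        ct=max(cv2.findContours((l==k).astype(np.uint8),0,2)[0],key=cv2.contourArea); print(cv2.boxPoints(cv2.minAreaRect(ct)).round(1).tolist(), cv2.approxPolyDP(ct,4,True)[:,0].tolist())
# coarse gray print around
u,v=map(int,c0); 
print(g[max(0,v-60):v+61:5, u-56:u+57:4])
E
```

```text
lin [ 0.0007  0.0012 -0.0017] dr [ 0.0005 -0.0001  0.    ]
ee [0.5109 0.3707 0.2886] j [ 0.87  0.42  0.44 -0.   -1.6  -0.71] t 11.5 grip 0.038 29.3 F [ 0.26 -0.67 -0.97]
pred [[244.2, 138.2], [243.1, 58.7], [298.1, 58.8], [295.0, 138.3]]
lips [[267.9, 129.3], [273.4, 129.3], [274.4, 69.0], [268.5, 69.0]]
90 4 [ 242   62   55   80 4225] [268.55739645 101.2991716 ]
[[242.0, 62.0], [296.0, 62.0], [296.0, 141.0], [242.0, 141.0]] [[243, 62], [243, 141], [293, 141], [296, 63]]
130 4 [ 242   63   55   79 4190] [268.63484487 101.37040573]
[[242.0, 63.0], [296.0, 63.0], [296.0, 141.0], [242.0, 141.0]] [[242, 63], [243, 140], [292, 141], [296, 63]]
[[ 64  64  63  64  63  64  64  58  66  67  68  67  67  67  66  67  66  66
   66  66  67  66  66  67  67  67  67  68  67]
 [ 64  63  64  64  65  65  65  66  67  67  68  68  67  66  68  67  67  66
   67  67  65  67  67  68  67  69  67  68  68]
 [ 63  64  66  64  66  63  65  65  65  67  66  67  67  66  66  67  66  67
   66  68  68  68  68  68  67  69  67  68  69]
 [ 63  63  63  64  64  64  65  65  66  66  66  66  66  68  67  66  67  67
   66  67  68  6
[... 1872 characters left out ...]
 66  44 234 172 248 248 248 247 247 249 247 247
  176 251  81  67  66  68  69  68  66  67  66]
 [ 65  65  65  66  65  66  66  33 255 255 255 255 255 255 255 255 255 255
  255 255  55  67  66  67  66  66  65  66  67]
 [ 66  65  66  65  67  65  65  65  66  66  67  66  66  66  64  64  65  65
   66  66  66  67  67  67  67  66  66  67  67]
 [ 66  65  66  62  46  62  65  65  66  66  66  66  66  66  66  65  67  60
   65  66  66  66  67  67  67  67  66  67  67]
 [ 63  47  46  46  46  46  68  67  66  66  68  78  62  66  65  66  62  59
   60  60  66  67  67  66  67  67  66  66  65]
 [ 45  46  47  45  47  46  67  66  67  67  66 164  78  66  67  66  66  60
   60  60  60  66  67  67  65  66  66  54  45]]
```

```bash
python3 - <<'E'
from h import *
w=load('w7');h=[.5083,.2907,.1686]
P=[(.035,.05,.01),(.035,-.05,.01),(-.035,-.05,.01),(-.035,.05,.01)]
O=[(w,p,np.array(uv)) for p,uv in zip(P,[(242.7,141.3),(242.2,62),(296.5,62.3),(293.3,141.5)])]
p,r=fit(O,h);print(p.round(4),r.tolist())
goto([.509,.2945,.185],.1686)
E
```

```text
[0.5094 0.2951 0.1633] [[0.0, -0.2], [-0.3, 0.1], [0.2, 0.2], [0.0, -0.1]]
lin [0.0935 0.0181 0.1296] dr [ 0.0005 -0.0001  0.    ]
ee [0.5109 0.3707 0.2886] j [ 0.87  0.42  0.44 -0.   -1.6  -0.71] t 11.55 grip 0.043 29.3 F [-0.58 -0.3  -1.31]
```

Emit:
jog_arm(
  linear=[
    [0.04, 0.018, 0],
    [0.08, 0.018, 0],
    [0.0935, 0.018, 0.03],
    [0.0935, 0.018, 0.07],
    [0.0935, 0.018, 0.11],
    [0.0935, 0.018, 0.13],
    [0.0935, 0.018, 0.13],
    [0.0935, 0.018, 0.13],
  ],
  dr=[
    [0, 0, 0],
    [0, 0, 0],
    [0, 0, 0],
    [0, 0, 0],
    [0, 0, 0],
    [0, 0, 0],
    [0, 0, 0],
    [0, 0, 0],
  ],
  hand=[1, 1, 1, 1, 1, 1, 1, 1],
)

```text
time: 12.55
ee_pos: [0.5096, 0.2948, 0.1858]
tool_rot: [-0.0, 0.764, -0.645, -0.0]
wrist_force: [0.1, -0.4, -0.0]
grip_width: 0.04
grasp_force: 29.3
```

```bash
python3 - <<'E'
from h import *
goto([.509,.2945,.185],.1686)
w=snap('wrist','w8'); st=arm.get_state(); R=R0(); e=st['ee_pos']; g=cv2.cvtColor(w['img'],cv2.COLOR_RGB2GRAY)
pc=[proj(w,e+R.apply(p))[0].round(1).tolist() for p in[(.0335,0,-.0053),(.0335,0,.1247),(.0335,.002,.1247),(.0335,-.002,.1247)]]
print('card -y edge top/bottom, +-faces',pc)
for h in([.5094,.2951,.1633],[.5083,.2907,.1686]):
    print(proj(w,T(h,[(.035,-.05,.01),(-.035,-.05,.01),(0,-.035,.041),(.0035,-.035,.041),(-.0035,-.035,.041)])).round(1).tolist())
u,v=map(int,pc[1])
np.set_printoptions(linewidth=250)
print('cols',list(range(u-40,u+41,2))[0], 'rows from',v-70)
print(g[v-70:v+40:5,u-40:u+41:2])
E
```

```text
lin [0.0002 0.0008 0.001 ] dr [-0.      0.0001  0.0001]
ee [0.5096 0.2948 0.1858] j [ 0.79  0.36  0.09 -0.   -1.3  -0.62] t 12.55 grip 0.04 29.3 F [ 0.12 -0.37 -0.02]
card -y edge top/bottom, +-faces [[257.2, 206.3], [258.0, 154.4], [260.3, 154.4], [255.7, 154.4]]
[[224.3, 129.3], [293.0, 129.8], [258.5, 149.1], [254.8, 149.1], [262.3, 149.2]]
[[225.7, 125.3], [294.7, 125.4], [260.3, 144.7], [256.5, 144.7], [264.1, 144.7]]
cols 218 rows from 84
[[ 62  62  62  63  61  62  63  63  63  64  65  64  63  64  64  64  64  64  64  63  64  64  64  65  65  63  64  65  64  63  64  64  64  63  64  63  64  63  65  64  63]
 [ 60  62  63  62  62  62  62  63  63  63  64  64  65  65  63  63  63  64  64  63  64  64  63  64  65  64  65  63  63  66  64  65  64  64  64  64  63  64  63  64  64]
 [ 56  62  62  62  63  63  64  64  64  65  66  64  64  64  64  65  64  65  63  63  65  65  65  63  64  64  63  63  64  63  64  64  66  63  64  64  64  64  63  65  63]
 [ 55  55  57  57  62  63  63  64  64  64  64  64  62  65  63  64  64  63  65  65  65  65  64  64  64  63  64  65  63  64  64  64  63  64  64  64  64 
[... 2323 characters left out ...]
46 247 247 254  48  62  64  64]
 [ 66  44  45  44 190 223 219 219 222 220 219 216 220 196 217 170 167 163 168 191 157 157 238 197 207 211 249 245 247 247 247 247 246 246 247 247 253  46  65  63  64]
 [ 43  45  45  42 184 221 219 218 220 220 219 215 220 194 215 170 167 164 170 179 163 163 170 199 208 210 247 246 247 247 246 247 246 246 246 247 235  51  57  58  59]
 [ 45  46  45  44 140 222 218 218 219 220 218 215 219 220 214 170 166 165 148 159 157 158 129 188 209 210 246 245 247 247 246 247 246 246 246 248 205  52  58  59  59]
 [ 45  44  44  43 121 221 218 217 217 218 217 214 218 220 213 171 166 166 146 185 168 170 198  97  96  91  89  96 117 165 233 249 246 246 246 248 178  55  57  59  58]]
```

The plate's -y edge is at row 129 and the slot's centre column is near 258. Both match the wrist-fitted holder pose and the card's projected bottom edge (256–260), so I'll lower the pack in stages.

Emit:
jog_arm(
  linear=[
    [-0.0012, 0, 0.008],
    [-0.0012, 0, 0.016],
    [-0.0012, 0, 0.022],
    [-0.0012, 0, 0.028],
    [-0.0012, 0, 0.034],
    [-0.0012, 0, 0.04],
    [-0.0012, 0, 0.046],
    [-0.0012, 0, 0.048],
  ],
  dr=[
    [0, 0, 0],
    [0, 0, 0],
    [0, 0, 0],
    [0, 0, 0],
    [0, 0, 0],
    [0, 0, 0],
    [0, 0, 0],
    [0, 0, 0],
  ],
  hand=[1, 1, 1, 1, 1, 1, 1, 1],
)

```text
time: 13.6
ee_pos: [0.509, 0.2954, 0.146]
tool_rot: [0.001, 0.764, -0.645, -0.0]
wrist_force: [0.5, 0.4, 0.3]
grip_width: 0.037
grasp_force: 29.4
```

Emit:
jog_arm(
  linear=[
    [0, 0, 0.003],
    [0, 0, 0.006],
    [0, 0, 0.009],
    [0, 0, 0.011],
    [0, 0, 0.012],
    [0, 0, 0.013],
    [0, 0, 0.014],
    [0, 0, 0.014],
  ],
  dr=[
    [0, 0, 0],
    [0, 0, 0],
    [0, 0, 0],
    [0, 0, 0],
    [0, 0, 0],
    [0, 0, 0],
    [0, 0, 0],
    [0, 0, 0],
  ],
  hand=[1, 1, 1, 1, 1, 1, 1, 1],
)

```text
time: 14.6
ee_pos: [0.509, 0.2954, 0.1354]
tool_rot: [0.0, 0.764, -0.645, -0.0]
wrist_force: [-0.1, -0.8, 1.3]
grip_width: 0.036
grasp_force: 29.7
```

Emit:
jog_arm(
  linear=[
    [0, 0, 0.0005],
    [0, 0, 0.001],
    [0, 0, 0.0015],
    [0, 0, 0.002],
    [0, 0, 0.002],
    [0, 0, 0.002],
    [0, 0, 0.002],
    [0, 0, 0.002],
  ],
  dr=[
    [0, 0, 0],
    [0, 0, 0],
    [0, 0, 0],
    [0, 0, 0],
    [0, 0, 0],
    [0, 0, 0],
    [0, 0, 0],
    [0, 0, 0],
  ],
  hand=[1, 1, 1, 1, 1, 1, 1, 1],
)

```text
time: 15.6
ee_pos: [0.5096, 0.2956, 0.1354]
tool_rot: [-0.001, 0.764, -0.645, 0.0]
wrist_force: [-1.4, -0.5, 9.5]
grip_width: 0.041
grasp_force: 31.0
```

The pack met the slot floor: 9.5 N with no further travel, at the expected height. I'll release and go up.

Emit:
jog_arm(
  linear=[
    [0, 0, 0],
    [0, 0, 0],
    [0, 0, 0],
    [0, 0, 0],
    [0, 0, -0.02],
    [0, 0, -0.06],
    [0, 0, -0.12],
    [0, 0, -0.17],
  ],
  dr=[
    [0, 0, 0],
    [0, 0, 0],
    [0, 0, 0],
    [0, 0, 0],
    [0, 0, 0],
    [0, 0, 0],
    [0, 0, 0],
    [0, 0, 0],
  ],
  hand=[0.7, 0.7, 0.7, 0.7, 0.7, 0.7, 0.7, 0.7],
)

```text
time: 16.6
ee_pos: [0.5094, 0.2953, 0.2729]
tool_rot: [-0.001, 0.764, -0.645, 0.0]
wrist_force: [0.8, 0.3, 0.2]
grip_width: 0.3
grasp_force: 0.0
```

Emit:
jog_arm(
  linear=[
    [-0.05, 0, 0],
    [-0.1, 0, 0],
    [-0.1, 0, 0],
    [-0.1, 0, 0],
    [-0.1, 0, 0],
    [-0.1, 0, 0],
    [-0.1, 0, 0],
    [-0.1, 0, 0],
  ],
  dr=[
    [0, 0, 0],
    [0, 0, 0],
    [0, 0, 0],
    [0, 0, 0],
    [0, 0, 0],
    [0, 0, 0],
    [0, 0, 0],
    [0, 0, 0],
  ],
  hand=[0.7, 0.7, 0.7, 0.7, 0.7, 0.7, 0.7, 0.7],
)

```text
time: 17.6
ee_pos: [0.4957, 0.3741, 0.2696]
tool_rot: [0.001, 0.764, -0.645, -0.0]
wrist_force: [-0.3, 0.6, -0.4]
grip_width: 0.3
grasp_force: 0.0
```

```bash
python3 - <<'E'
from h import *
np.set_printoptions(linewidth=250)
w=snap('wrist','w9'); st=arm.get_state(); print(st['time'],st['ee_pos'],st['wrist_force'],st['grip_width'])
h=[.5094,.2951,.1633]; g=cv2.cvtColor(w['img'],cv2.COLOR_RGB2GRAY)
q=proj(w,T(h,[(0,-.032,.14),(0,.032,.14),(.002,.032,.14),(-.002,.032,.14),(0,-.032,.041)])); print(q.round(1).tolist())
u=int(q[:2,0].mean()); v0,v1=int(q[0,1])-16,int(q[1,1])+17
print(u-20,v0); print(g[v0:v1:4,u-20:u+24])
E
```

```text
17.65 [0.49567942 0.37415048 0.26951327] [-0.02569556  0.6210309   0.48711984] 0.30295104466981354
[[257.7, 55.4], [257.4, 136.4], [255.1, 136.4], [259.7, 136.5], [257.9, 68.5]]
237 39
[[70 71 71 ... 71 72 71]
 [71 71 71 ... 72 71 72]
 [71 72 71 ... 71 71 71]
 ...
 [72 70 69 ... 71 72 72]
 [71 70 71 ... 71 71 70]
 [71 71 71 ... 70 71 72]]
```

```bash
python3 - <<'E'
from h import *
import sys
np.set_printoptions(linewidth=250,threshold=sys.maxsize)
w=load('w9'); g=cv2.cvtColor(w['img'],cv2.COLOR_RGB2GRAY)
print(g[39:153:5,237:281:1])
E
```

```text
[[ 70  71  71  71  71  73  70  71  73  72  71  71  71  70  71  71  71  70  71  70  71  70  71  71  70  70  72  71  71  73  72  70  72  70  71  70  71  70  71  71  71  71  72  71]
 [ 71  71  71  72  71  71  72  72  71  71  72  73  71  71  71  71  72  70  71  71  71  72  70  72  72  70  71  70  72  71  71  71  72  71  72  71  71  71  71  70  72  71  71  71]
 [ 72  72  70  71  71  71  71  72  71  71  72  71  73  71  71  71  72  71  71  72  71  71  73  72  71  71  71  70  71  71  71  70  71  71  71  71  71  71  70  72  70  71  71  71]
 [ 58  61  62  59  58  59  58  58  58  59  58  60  59  59  59  60  62  61  62  62  64  66  65  66  64  64  63  63  63  64  64  64  65  65  66  65  65  67  66  64  68  68  66  67]
 [192 194 242 249 248 247 247 247 247 247 247 247 247 247 247 247 247 247 247 247 247 247 247 248 244 247 247 247 247 247 247 247 247 247 247 247 247 247 248 246 212 199 198 199]
 [171 240 250 248 247 247 247 247 247 246 247 247 246 246 245 245 245 247 248 247 247 247 247 248 233 226 237 241 242 242 243 248 246 247 247 247 247 247 248 247 195 155 189 174]
 [247 247 247 247 248 246 
[... 2317 characters left out ...]
6 255 249 248 247 247 247 247 247 247 247 247 247 247 247 247 247 247 247 247 247 247 247 247 247 247 247 247 247 247 247 247 247 248 246 178 154 163 160 172 250]
 [ 73  72  73  72  74  72  72  74  79  83  84  84  85  85  85  85  88  89  90  92  95  96  92  92  93  93  95  95  95  96  95  95  95  98  99 100 100 101 102 100 117 121 124 127]
 [ 71  71  70  70  70  71  70  70  71  70  70  70  70  71  71  70  71  71  72  72  70  70  70  69  70  70  69  69  71  70  70  70  70  71  70  70  70  71  70  71  70  70  72  70]
 [ 69  70  69  71  71  70  71  71  70  71  70  70  71  71  71  70  71  70  71  70  70  70  69  70  70  69  69  70  69  70  69  70  72  70  72  70  70  70  71  70  70  71  71  72]]
```

The re-look matches a seated pack. The top edge is a straight strip at columns 257–260, spanning about rows 59–133 against a predicted 55–136, with the blister beside it. The gripper is clear, so I'm handing in.

```bash
python3 -c "
from plant import arm
print(arm.hand_in())"
```

```text
the job is handed in; nothing more can be done
None
```

I took the round-blister pack off its peg and stood it in the card holder, then released it and handed the job in at about 18 s of the 64 s allowed. The hand-in returned no verdict. The pack met the slot floor at the expected height, and the last camera check showed it upright in the slot; I did not re-image the bar pack or the glassware at the end.

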